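# Stack component cartons on the tilted stand

### The arm

A 7-joint arm with a two-finger parallel gripper is mounted at the origin on the work surface. World frame = base frame: x ahead of the robot, y to its left, z up, the work surface at z = 0. Lengths are in m, angles in rad, forces in N, time in s.
With the tool pointing down it reaches from about 0.4 to 0.85 m from the base axis. Payload 10.4 kg.
Tool frame: the origin (TCP) lies on the centre line of the jaws, within the pads' length; the fingertips stand 25 mm ahead of it and the grasp point (between the pads) lies 6 mm ahead of it; z points along the fingers, y is the line along which they close (so a half turn about z gives the same grasp; the last joint's range is limited). The gripper opens to 87 mm and grips with 3 to 60 N. Pads are 19 mm wide; open, the fingers measure 117 mm over their backs; the gripper's body (75 mm by 190 mm) begins 51 mm behind the grasp point.
Start: joints at [1.1, 0.332, -0.065, 1.46, 0.022, 1.35, -0.088], TCP at [0.271, -0.563, 0.248] pointing down, gripper open.
Joint ranges: [-2.6, 2.6], [-0.5, 2.12], [-1.47, 1.34], [0.16, 2.42], [-1.27, 4.41], [0.06, 2.06], [-2.6, 2.6]. Speed limits (rad/s): [2.22, 2.22, 2.79, 2.79, 3.14, 3.14, 3.14].

### API

Orientations are given as [roll, pitch, yaw] about the fixed x, y, z axes, in that order (R = Rz(yaw) Ry(pitch) Rx(roll)).
In Python, from plant import env gives the robot as it stands.
- The arm moves only by the tool play_rows, never from a script. Its argument "plan" is one flat list of numbers, 7 for each row, row after row: the shift along the tool's x, y, z in units of 50 mm (1.0 is 50 mm), then the turn, a rotation vector about the tool's x, y, z in units of 10 degrees (1.0 is 10 degrees), then the finger opening in mm, from 0 to 87. A call has 1 to 20 rows; each row shifts and turns the commanded pose from where the row before left it, along the tool's axes as they then stand; what a row does not reach is not made up. A row lasts 1/8 s, in which the tool goes at most 62.5 mm and 10.7 degrees, less where a joint would pass 70% of its speed; a pose out of reach is approached as far as the arm can. A call is refused whole if a number of a shift passes 1 or a number of a turn 1, either way. A call with a gripper value outside its range is refused whole. The fingers move at their own pace and stop on an object; "grip_force" is the grip in N (left out, the last holds). Time passes only in rows, so rows that do not move let the fingers close. It gives the time, the measured TCP pose, the force, the opening and the grip force at its end, in the units of the state.
- env.observe(): the state, without advancing time (a new reading comes with each control period).
- env.snapshot(name): name is "scene" or "top" or "wrist"; returns the picture (384x512x3 uint8, blue, green, red); there is no depth.
- env.camera_info(name): a dict with "fx", "fy", "cx", "cy" (pixels), "extrinsics" (4x4, takes a point from camera to world coordinates). Camera axes: x right, y up, looking along -z (the intrinsics and any distortion apply to the point x, -y, -z); pixel columns grow to the right and rows downward; lengths in m; the calibration is good to about 2 mm. A picture is of the moment at which its call begins: read the wrist's pose just before it. camera_info takes no time and is no camera call; for the wrist camera it gives the pose at the moment of the call.
- env.close_job(): hands the job in; it is judged then, once.
The state is a dict: "t": time; "joint_pos": joint angles; "joint_vel": joint speeds; "joint_torque": joint torques, N m; "tool_pos": TCP position; "eef_rot": TCP orientation; "contact_force": force on the tool from outside, world axes, zero at the start; "ft_torque": the same for the moment, N m; "opening": opening from 0.0 (shut) to 1.0 (fully open); "grip_force": force on a finger pad.
Only numpy, scipy, OpenCV 4.12 (cv2) and the standard library are available. Lean on these libraries where they do the work, as an engineer would, in place of code of your own. Each camera call takes 0.05 s, during which the arm holds its last target. There are 200 camera calls.

### The job

Put the two flat, oblong component cartons on the tilted aluminium stand: the longer one flat on the sloping deck, and the shorter one flat on top of it. Each carton must sit with a short end back against the stand's backstop, squarely and about midway across the deck. Leave the cube-like carton and the other things on the bench where they are.

Things in the scene. Friction and masses are not known exactly. Their poses are not given: they have to be found in the camera images.
- large_mid (a point): Centre of the longer flat cardboard carton, 100 mm long (its x axis), 54 mm wide (y), 46 mm high (z), about 0.3 kg. It lies flat on the bench. Brown board with a pale tape strip along the top and a white label on each long side; its ends are alike. The bystander carton, also brown, is nearly a cube (56 x 56 x 62 mm).
- small_mid (a point): Centre of the shorter flat cardboard carton, 76 mm long (its x axis), 54 mm wide (y), 40 mm high (z), about 0.18 kg. It lies flat on the bench and looks the same otherwise.
- stop_foot (a point): Middle of the inner corner where the stand's deck meets its backstop, the deck's lowest line, 35 mm above the bench. x points up the slope along the deck, away from the backstop, 15 degrees above level; y runs along the backstop; z is square to the deck, up the backstop's inner face. Cartons do not slide down the deck by themselves: set or push them against the backstop.
- stand: The fixed aluminium stand on dark legs; origin at the middle of its foot on the bench, x level, away from the backstop. Flat deck, 135 mm up the slope and 130 mm across, no side walls. The backstop, at the low end, is a flat plate square to the deck, 130 mm wide, 70 mm high, 4 mm thick; it is on the side nearest the robot, give or take 30 degrees.
Not all that is in view belongs to the job. What is shaped like the part that bears large_mid but turquoise is not meant. Leave any orange look-alike of the part that bears small_mid alone.

How it is judged:
At the end, for the whole second after the job is handed in: Longer carton flat on the deck, shorter flat on top (centres 23 and 66 mm above the deck within 8 mm, parallel to it within 10 degrees), each with a short end within 12 mm of the backstop, within 12 degrees of square, within 22 mm of the deck's middle line, at rest (x of large_mid in the frame of stop_foot between 0.044 and 0.062 m and y of large_mid in the frame of stop_foot between -0.022 and 0.022 m and z of large_mid in the frame of stop_foot between 0.015 and 0.031 m and angle between the x axis of each of large_mid, small_mid and the x axis of stop_foot, either way round below 0.21 rad and angle between the z axis of each of large_mid, small_mid and the z axis of stop_foot, either way round below 0.175 rad and linear speed of each of large, small below 0.02 m/s and x of small_mid in the frame of stop_foot between 0.032 and 0.05 m and y of small_mid in the frame of stop_foot between -0.022 and 0.022 m and z of small_mid in the frame of stop_foot between 0.058 and 0.074 m); the robot touches nothing.
It fails at once if the cube-like carton is shoved more than 30 mm or knocked over (distance of cube from where it was at the start of the episode above 0.03 m).
It fails at once if the solder spool is shoved more than 30 mm or knocked over (distance of spool from where it was at the start of the episode above 0.03 m).
It fails at once if the screwdriver is shoved more than 30 mm or knocked over (distance of driver from where it was at the start of the episode above 0.03 m).
It fails at once if the bottle is shoved more than 30 mm or knocked over (distance of flux from where it was at the start of the episode above 0.03 m).
It fails at once if the tip-cleaner pot is shoved more than 30 mm or knocked over (distance of tip_pot from where it was at the start of the episode above 0.03 m).
It also fails if it takes over 67 s, if anything falls off the work surface, if the arm or the gripper's body presses on something with over 40 N, if the wrist force passes 120 N, or if a joint passes its speed limit or range.

## Working session

There is one attempt and no reset: what is moved stays moved. The work goes in short steps, Python scripts to look and compute and a tool call to move; the robot and the scene stay as the last step left them, time stands still between calls to the robot, and variables do not carry over. Pictures are saved under pics/ and viewed, at most 10 in all, crops included, and the job is handed in when it is done.

Besides the shell and the picture viewer there is one more tool, called after "Emit:" as name(argument=value, ...) on one line, values as JSON. play_rows: Moves the arm, as the interface text tells. Its arguments: {"type":"object","properties":{"plan":{"type":"array","items":{"type":"number"}},"grip_force":{"type":"number"}},"required":["plan"]}

```bash
mkdir -p pics
python3 - <<'E'
from plant import env
import cv2,numpy as np
for n in("scene","top"):
    im=env.snapshot(n); cv2.imwrite(f"pics/{n}0.png",im)
    c=env.camera_info(n); print(n,{k:(np.round(v,3).tolist() if k=="extrinsics" else v) for k,v in c.items()})
s=env.observe();print({k:np.round(v,3).tolist() for k,v in s.items()})
E
```

```text
scene {'fx': 473.8080374006881, 'fy': 473.8080374006881, 'cx': 259.76600006477395, 'cy': 194.9207799655643, 'extrinsics': [[0.505, -0.603, 0.617, 1.333], [0.863, 0.355, -0.36, -0.539], [-0.002, 0.714, 0.7, 0.92], [0.0, 0.0, 0.0, 1.0]]}
top {'fx': 436.4093715197012, 'fy': 436.4093715197012, 'cx': 256.4361367531168, 'cy': 190.5255173165128, 'extrinsics': [[-0.029, 0.986, -0.165, 0.375], [-1.0, -0.027, 0.017, -0.076], [0.013, 0.165, 0.986, 1.225], [0.0, 0.0, 0.0, 1.0]]}
{'t': 0.1, 'joint_pos': [1.1, 0.333, -0.065, 1.461, 0.022, 1.35, -0.088], 'joint_vel': [0.002, -0.002, 0.001, -0.004, -0.003, -0.001, -0.0], 'joint_torque': [0.001, -62.455, 0.024, -39.072, -0.062, 0.037, 0.0], 'tool_pos': [0.27, -0.563, 0.247], 'eef_rot': [-3.14, 0.0, 0.448], 'contact_force': [0.579, -0.074, 0.566], 'ft_torque': [0.044, -0.004, -0.043], 'grip_force': 0.0, 'opening': 0.999}
```

View pics/top0.png

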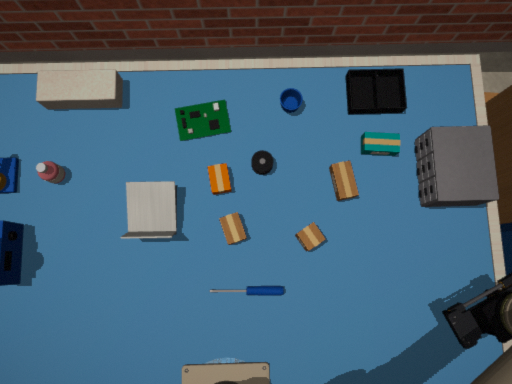

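View pics/scene0.png

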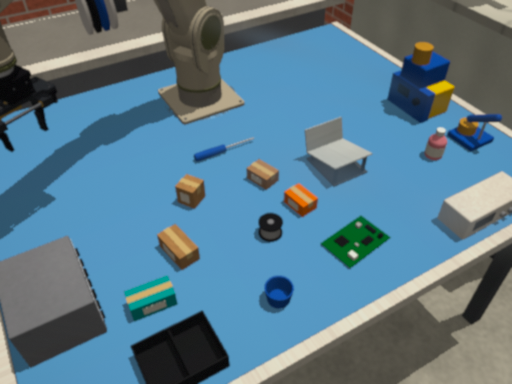

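Candidates in the top view:
- Turquoise at (381,143) and orange at (219,178): look-alikes, not meant.
- Brown at (344,180): the longest, so it should be large.
- Brown at (233,228): oblong and shorter, so it should be small.
- Brown at (311,237): the cube.
- Stand at (150,208), backstop on the image-bottom (robot) side.

I'll confirm these in one enlarged crop.

Run:
```python
import cv2,numpy as np
im=cv2.imread("pics/top0.png")
f=lambda x,y,w,h:cv2.resize(im[y:y+h,x:x+w],(400,300),interpolation=cv2.INTER_CUBIC)
a=np.vstack([np.hstack([f(314,150,64,48+12)[:300] if 0 else f(312,156,64,48),f(201,204,64,48)]),np.hstack([f(279,213,64,48),f(110,170,80,75) if 0 else f(102,174,96,72)])])
cv2.imwrite("pics/crop1.png",a)
```

```text
(no output)
```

View pics/crop1.png

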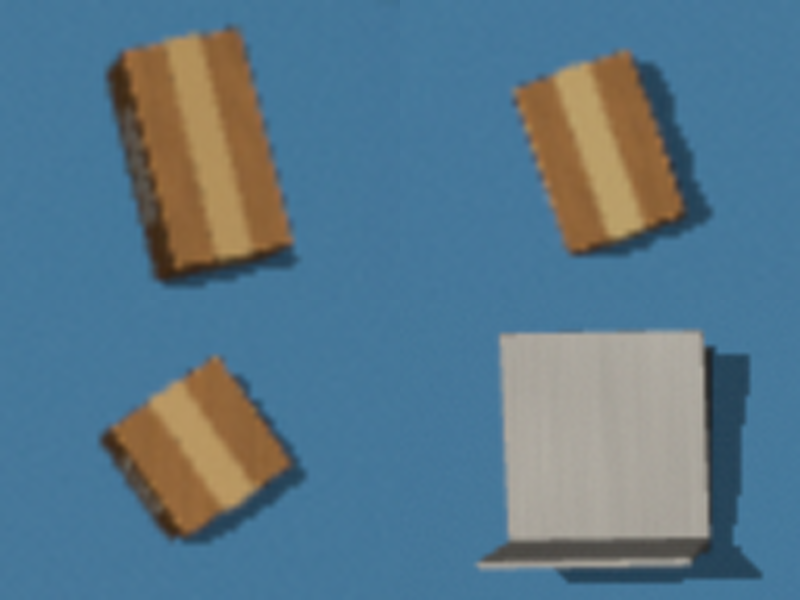

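The crop confirms it. Top left is the long carton (about 2:1, label on its side), top right the short one, bottom left the nearly square cube, and bottom right the stand. The stand's backstop foot line runs at crop y≈540 from x=510 to 708.

```bash
cat > h.py <<'E'
import numpy as np
from scipy.optimize import least_squares
from plant import env
def proj(P,c):
    E=np.array(c["extrinsics"]);q=(np.asarray(P)-E[:3,3])@E[:3,:3]
    return np.c_[c["cx"]+c["fx"]*q[:,0]/-q[:,2],c["cy"]+c["fy"]*-q[:,1]/-q[:,2]]
def rz(a):return np.array([[np.cos(a),-np.sin(a),0],[np.sin(a),np.cos(a),0],[0,0,1]])
def fit(L,px,c,x0,z):
    f=lambda p:(proj(np.asarray(L)@rz(p[2]).T+[p[0],p[1],z],c)-px).ravel()
    r=least_squares(f,x0);return r.x,np.abs(r.fun).max()
E
python3 - <<'E'
from h import *
c=env.camera_info("top")
def up(pts,s,o,off):return (np.array(pts,float)-off+.5)/s-.5+o
l=np.array([[1,1],[1,-1],[-1,-1],[-1,1]])
def box(a,b,h):return np.c_[l*[a/2,b/2],np.full(4,h)]
print("large",fit(box(.1,.054,.046),up([(122,53),(238,30),(292,243),(175,268)],6.25,(312,156),(0,0)),c,[.5,-.3,0],0))
print("small",fit(box(.076,.054,.04),up([(513,90),(630,52),(683,215),(572,252)],6.25,(201,204),(400,0)),c,[.4,0,0],0))
print("cube",fit(box(.056,.056,.062),up([(108-0,435),(217,357),(293,463),(178,538)],6.25,(279,213),(0,300)),c,[.4,-.1,.5],0))
C,S=np.cos(.2618),np.sin(.2618)
g=lambda x,y,z:(x*C-z*S,y,.035+x*S+z*C)
L=[g(.135,.065,0),g(.135,-.065,0),g(0,.065,0),g(0,-.065,0),g(-.004,.065,.07),g(-.004,-.065,.07)]
px=up([(500,333),(702,332),(510,540),(708,540),(478,567),(690,563)],400/96,(102,174),(400,300))
r=fit(L,px,c,[.35,.2,0],0);print("stopfoot",r)
i=np.array(proj(np.array(L)@rz(r[0][2]).T+[*r[0][:2],0],c)-px);print(i.round(1).tolist())
E
```

```text
large (array([ 0.59643524, -0.340441  ,  0.1797335 ]), np.float64(0.40558099722503016))
small (array([ 0.47146842, -0.02844992,  0.30429942]), np.float64(0.6123939785431958))
cube (array([ 0.4415568 , -0.23596269,  0.56528469]), np.float64(0.8221946093855763))
stopfoot (array([ 0.46976004,  0.19091263, -0.01445448]), np.float64(0.6373974282109032))
[[0.1, 0.1], [0.2, -0.3], [-0.3, 0.0], [0.2, -0.6], [-0.2, 0.3], [-0.0, 0.5]]
```

```bash
cat >> h.py <<'E'
from scipy.spatial.transform import Rotation as Ro
FOOT=np.array([.4698,.1909,.035]);FY=-.0145
def Rt(yaw,tilt=0.):  # tool x along carton x, tilted up by tilt; z into the surface
    return (Ro.from_euler('z',yaw)*Ro.from_euler('y',-tilt)*Ro.from_euler('x',np.pi))
def deck(x,y,z):return FOOT+Rt(FY,np.pi/12).as_matrix()@np.diag([1,-1,-1])@np.array([x,y,z])
def go(grasp,R):  # print turn, then shift after the turn, to bring grasp point to `grasp`
    s=env.observe();R0=Ro.from_euler('xyz',s["eef_rot"])
    tcp=np.asarray(grasp)-R.as_matrix()[:,2]*.006
    print("turn",((R0.inv()*R).as_rotvec(degrees=True)/10).round(2),"shift(new axes)",(R.inv().apply(tcp-s["tool_pos"])/.05).round(2),"tcp",np.round(s["tool_pos"],4),"t",round(s["t"],2))
E
python3 - <<'E'
from h import *
go([.5964,-.3404,.21],Rt(.18))
E
```

```text
turn [-0.01  0.    1.53] shift(new axes) [ 7.21 -3.22  0.62] tcp [ 0.2705 -0.5631  0.2469] t 0.1
```

Emit:
play_rows(plan=[0,-0.8,0,0,0,0.77,87,0,-0.8,0,0,0,0.76,87,0.72,-0.8,0,0,0,0,87,0.8,-0.8,0,0,0,0,87,0.9,0,0,0,0,0,87,0.9,0,0,0,0,0,87,0.9,0,0,0,0,0,87,0.9,0,0,0,0,0,87,0.9,0,0,0,0,0,87,0.7,0,0.3,0,0,0,87,0.5,0,0.3,0,0,0,87,0,0,0,0,0,0,87,0,0,0,0,0,0,87], grip_force=25)

```text
t: 1.72
tool_pos: [0.5811, -0.3462, 0.2176]
eef_rot: [3.141, 0.001, 0.18]
contact_force: [-0.1, 0.0, -0.2]
opening: 1.002
grip_force: 0.0
```

Run:
```python
from h import *
import cv2
go([.5964,-.3404,.028],Rt(.18))
c=env.camera_info("wrist");im=env.snapshot("wrist")
b=np.array([[x,y,z] for z in(0,.046) for x,y in((.05,.027),(.05,-.027),(-.05,-.027),(-.05,.027))])@rz(.18).T+[.5964,-.3404,0]
for p in proj(b[4:],c):cv2.circle(im,tuple(int(v) for v in p.round()),3,(0,0,255),1)
print(proj(b[4:],c).round())
cv2.imwrite("pics/w1.png",im)
```

```text
turn [0. 0. 0.] shift(new axes) [ 0.32 -0.06  3.67] tcp [ 0.5811 -0.3462  0.2176] t 1.73
[[220. 103.]
 [280. 104.]
 [278. 209.]
 [223. 209.]]
```

View pics/w1.png

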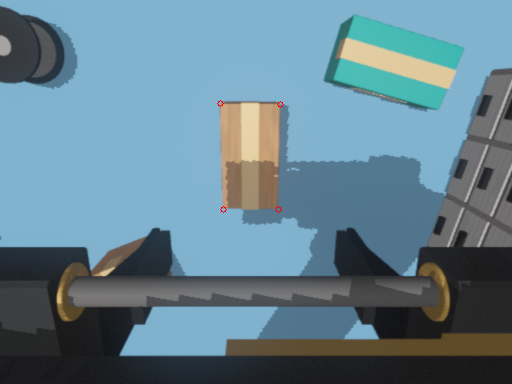

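The wrist view shows the long carton's top corners at (220,103), (280,104), (278,209) and (223,209), right on my predictions. Next I descend and grip.

Emit:
play_rows(plan=[0.32,-0.06,0.3,0,0,0,87,0,0,0.8,0,0,0,87,0,0,0.8,0,0,0,87,0,0,0.8,0,0,0,87,0,0,0.6,0,0,0,87,0,0,0.37,0,0,0,87,0,0,0,0,0,0,87,0,0,0,0,0,0,40,0,0,0,0,0,0,40,0,0,0,0,0,0,40,0,0,0,0,0,0,40,0,0,0,0,0,0,40,0,0,0,0,0,0,40], grip_force=25)

```text
t: 3.4
tool_pos: [0.5971, -0.3401, 0.0345]
eef_rot: [3.141, -0.0, 0.181]
contact_force: [-1.6, 0.0, 4.2]
opening: 0.619
grip_force: 25.0
```

Run:
```python
from h import *
R=Rt(FY,np.pi/12)
s=env.observe();print(s["grip_force"],s["opening"])
print(env.observe()["tool_pos"]); go([.5964,-.3404,.24],Rt(.18))
go(deck(.058,0,.18),R); go(deck(.058,0,.03),R)
```

```text
24.99914904590696 0.6192664799508779
[ 0.59709404 -0.34007947  0.03451284]
turn [ 0. -0.  0.] shift(new axes) [-0.01  0.   -4.23] tcp [ 0.5971 -0.3401  0.0345] t 3.4
turn [-0.14  1.49  1.11] shift(new axes) [ -1.45 -10.58  -4.43] tcp [ 0.5971 -0.3401  0.0345] t 3.4
turn [-0.14  1.49  1.11] shift(new axes) [ -1.45 -10.58  -1.43] tcp [ 0.5971 -0.3401  0.0345] t 3.4
```

Emit:
play_rows(plan=[0,0,-0.5,0,0,0,40,0,0,-0.8,0,0,0,40,0,0,-0.9,0,0,0,40,0,0,-0.9,0,0,0,40,0,0,-0.9,-0.07,0.75,0.55,40,0,0,0,-0.07,0.75,0.55,40,0,-0.6,0,0,0,0,40,0,-0.8,0,0,0,0,40,0,-0.9,0,0,0,0,40,0,-0.9,0,0,0,0,40,0,-0.9,0,0,0,0,40,-0.3,-0.9,0,0,0,0,40,-0.3,-0.9,0,0,0,0,40,-0.3,-0.9,0,0,0,0,40,0,-0.9,0,0,0,0,40,0,-0.9,0,0,0,0,40,0,-0.9,0,0,0,0,40,0,-0.6,0,0,0,0,40,0,0,0,0,0,0,40,0,0,0,0,0,0,40])

```text
t: 5.9
tool_pos: [0.5593, 0.1648, 0.222]
eef_rot: [-3.141, -0.261, -0.013]
contact_force: [1.1, -0.7, -3.7]
opening: 0.619
grip_force: 25.0
```

Run:
```python
from h import *
import cv2
R=Rt(FY,np.pi/12)
s=env.observe();print(s["grip_force"],s["opening"],s["joint_pos"].round(2) if hasattr(s["joint_pos"],'round') else s["joint_pos"])
go(deck(.060,0,.08),R); go(deck(.060,0,.03),R)
cv2.imwrite("pics/s2.png",cv2.resize(env.snapshot("scene")[60:240,240:480],(800,600),interpolation=cv2.INTER_CUBIC))
```

```text
24.999005435965955 0.6193806619647542 [ 0.16  0.14 -0.63  1.8   0.23  1.01 -2.14]
turn [-0.    0.    0.01] shift(new axes) [-1.5  -0.5   1.43] tcp [0.5593 0.1648 0.222 ] t 5.9
turn [-0.    0.    0.01] shift(new axes) [-1.5  -0.5   2.43] tcp [0.5593 0.1648 0.222 ] t 5.9
```

View pics/s2.png

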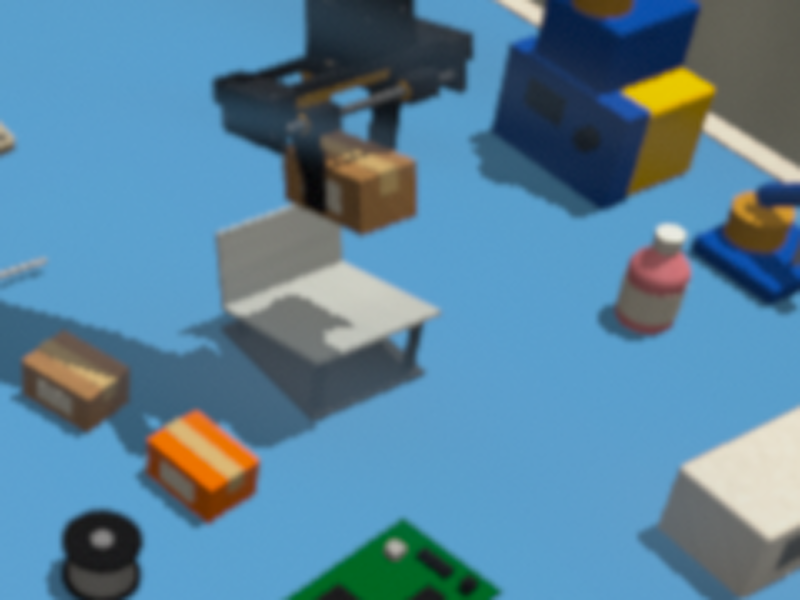

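The carton is held tilted and clear above the stand. I'll move over the deck and lower it to 2 mm above.

Emit:
play_rows(plan=[-0.6,-0.3,0,0,0,0,40,-0.6,-0.2,0,0,0,0,40,-0.3,0,0.4,0,0,0,40,0,0,0.7,0,0,0,40,0,0,0.6,0,0,0,40,0,0,0.4,0,0,0,40,0,0,0.2,0,0,0,40,0,0,0.1,0,0,0,40,0,0,0,0,0,0,40])

```text
t: 7.08
tool_pos: [0.5189, 0.1911, 0.0878]
eef_rot: [-3.141, -0.263, -0.013]
contact_force: [0.1, -0.4, -4.6]
opening: 0.62
grip_force: 25.0
```

Run:
```python
from h import *
R=Rt(FY,np.pi/12)
print(env.observe()["contact_force"])
go(deck(.060,0,.028),R)
```

```text
[ 0.12968698 -0.35705272 -4.554674  ]
turn [-0.01 -0.01  0.01] shift(new axes) [-0.02  0.02  0.09] tcp [0.5189 0.1911 0.0878] t 7.08
```

Emit:
play_rows(plan=[0,0,0.03,0,0,0,40,0,0,0.03,0,0,0,40,0,0,0.03,0,0,0,40,0,0,0,0,0,0,40])

```text
t: 7.58
tool_pos: [0.5198, 0.1913, 0.0841]
eef_rot: [-3.142, -0.263, -0.012]
contact_force: [-9.3, -2.1, 11.0]
opening: 0.617
grip_force: 25.0
```

Emit:
play_rows(plan=[-0.04,0,-0.015,0,0,0,40,-0.04,0,0,0,0,0,40,-0.04,0,0,0,0,0,40,0,0,0,0,0,0,40])

```text
t: 8.07
tool_pos: [0.514, 0.1915, 0.0826]
eef_rot: [-3.14, -0.263, -0.012]
contact_force: [-0.7, 0.3, 2.3]
opening: 0.623
grip_force: 25.0
```

Run:
```python
from h import *
import cv2
R=Rt(FY,np.pi/12)
print(env.observe()["contact_force"])
go(deck(.053,0,.028),R)
```

```text
[-0.69804162  0.29355661  2.27849945]
turn [-0.01 -0.01  0.01] shift(new axes) [-0.04  0.03  0.01] tcp [0.514  0.1915 0.0826] t 8.07
```

Emit:
play_rows(plan=[-0.03,0,0,0,0,0,40,-0.03,0,0,0,0,0,40,0,0,0,0,0,0,40])

```text
t: 8.45
tool_pos: [0.5111, 0.1915, 0.0818]
eef_rot: [-3.141, -0.263, -0.012]
contact_force: [1.3, 0.3, 2.9]
opening: 0.619
grip_force: 25.0
```

Emit:
play_rows(plan=[0,0,0,0,0,0,70,0,0,0,0,0,0,80,0,0,0,0,0,0,80,0,0,-0.3,0,0,0,80,0,0,-0.7,0,0,0,80,0,0,-0.9,0,0,0,87,0,0,-0.9,0,0,0,87,0.2,0,-0.5,0,0,0,87,0.2,0,0,0,0,0,87,0,0,0,0,0,0,87])

```text
t: 9.7
tool_pos: [0.4876, 0.1913, 0.2456]
eef_rot: [-3.141, -0.262, -0.013]
contact_force: [-0.2, 0.9, -0.2]
opening: 0.996
grip_force: 0.0
```

Run:
```python
from h import *
import cv2
Lm=deck(.052,0,0)
R=Rt(FY,np.pi/12).as_matrix()@np.diag([1,-1,-1])
out=[]
for n in("scene","wrist"):
    c=env.camera_info(n);im=env.snapshot(n)
    im=cv2.resize(im,None,fx=3,fy=3,interpolation=cv2.INTER_CUBIC)
    P=proj(np.array([deck(.052+a*.05,b*.027,.046) for a,b in((1,1),(1,-1),(-1,-1),(-1,1))]),c)
    m=P.mean(0)
    for p in P:cv2.circle(im,tuple(int(v) for v in (p*3+1).round()),6,(0,0,255),1)
    x,y=(m*3).astype(int); x=int(np.clip(x-200,0,1536-400));y=int(np.clip(y-300,0,1152-600))
    out.append(im[y:y+600,x:x+400])
cv2.imwrite("pics/p1.png",np.hstack(out))
go([.4715,-.0284,.2],Rt(.304)); go([.4715,-.0284,.024],Rt(.304))
```

```text
turn [ 0.23 -1.48 -1.8 ] shift(new axes) [-1.61  4.1   0.78] tcp [0.4868 0.1913 0.2448] t 9.8
turn [ 0.23 -1.48 -1.8 ] shift(new axes) [-1.61  4.1   4.3 ] tcp [0.4868 0.1913 0.2448] t 9.8
```

View pics/p1.png

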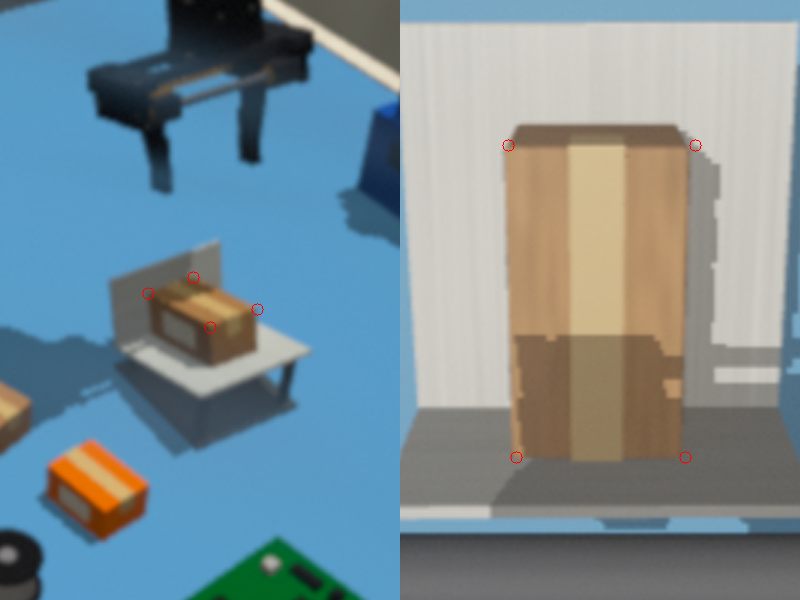

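The long carton sits flat against the backstop, with its corners on the predicted marks (wrist crop, (508..695,145) to (516..685,457)). Next is the short carton.

Emit:
play_rows(plan=[0,0,0,0.12,-0.74,-0.9,87,0,0,0,0.11,-0.74,-0.9,87,-0.4,0.7,0,0,0,0,87,-0.4,0.9,0,0,0,0,87,-0.4,0.9,0,0,0,0,87,-0.4,0.9,0.2,0,0,0,87,0,0.7,0.3,0,0,0,87,0,0,0.3,0,0,0,87,0,0,0,0,0,0,87,0,0,0,0,0,0,87])

```text
t: 11.05
tool_pos: [0.4677, -0.0262, 0.2052]
eef_rot: [3.138, -0.024, 0.28]
contact_force: [1.1, 0.6, -0.4]
opening: 1.004
grip_force: 0.0
```

Run:
```python
from h import *
import cv2
go([.4715,-.0284,.024],Rt(.304))
c=env.camera_info("wrist");im=env.snapshot("wrist")
b=np.array([[x,y,.04] for x,y in((.038,.027),(.038,-.027),(-.038,-.027),(-.038,.027))])@rz(.304).T+[.4715,-.0284,0]
for p in proj(b,c):cv2.circle(im,tuple(int(v) for v in p.round()),3,(0,0,255),1)
print(proj(b,c).round())
cv2.imwrite("pics/w2.png",im)
```

```text
turn [ 0.02 -0.13 -0.14] shift(new axes) [0.06 0.06 3.5 ] tcp [ 0.4677 -0.0262  0.2052] t 11.05
[[225. 138.]
 [285. 136.]
 [285. 216.]
 [229. 217.]]
```

View pics/w2.png

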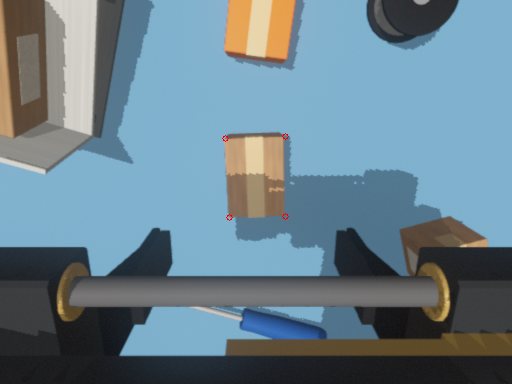

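The short brown carton is on the predicted corners, (225,138) to (285,216). Orange is ahead of it and untouched. I'll grip it now.

Emit:
play_rows(plan=[0.06,0.05,0.3,0.02,-0.13,-0.16,87,0,0,0.8,0,0,0,87,0,0,0.8,0,0,0,87,0,0,0.8,0,0,0,87,0,0,0.5,0,0,0,87,0,0,0.3,0,0,0,87,0,0,0,0,0,0,87,0,0,0,0,0,0,40,0,0,0,0,0,0,40,0,0,0,0,0,0,40,0,0,0,0,0,0,40,0,0,0,0,0,0,40,0,0,0,0,0,0,40], grip_force=25)

```text
t: 12.72
tool_pos: [0.4719, -0.029, 0.0303]
eef_rot: [3.141, -0.001, 0.306]
contact_force: [-0.8, 0.8, 5.9]
opening: 0.619
grip_force: 25.0
```

Run:
```python
from h import *
R=Rt(FY,np.pi/12)
s=env.observe();print(s["grip_force"],s["opening"])
go([.4715,-.0284,.024],Rt(.304))
go(deck(.048,0,.20),R)
```

```text
25.000198977068067 0.6187872672757538
turn [ 0.   -0.01  0.01] shift(new axes) [-0.   -0.01  0.01] tcp [ 0.4719 -0.029   0.0303] t 12.72
turn [-0.24  1.48  1.82] shift(new axes) [ 0.88 -4.4  -4.24] tcp [ 0.4719 -0.029   0.0303] t 12.72
```

Emit:
play_rows(plan=[0,0,-0.5,0,0,0,40,0,0,-0.8,0,0,0,40,0,0,-0.9,0,0,0,40,0,0,-0.9,0,0,0,40,0,0,-0.9,0,0,0,40,0,0,-0.3,-0.12,0.74,0.9,40,0,0,0,-0.12,0.74,0.9,40,0.5,-0.5,0,0,0,0,40,0.4,-0.8,0,0,0,0,40,0,-0.8,0,0,0,0,40,0,-0.8,0,0,0,0,40,0,-0.8,0,0,0,0,40,0,-0.6,0,0,0,0,40,0,0,0,0,0,0,40,0,0,0,0,0,0,40])

```text
t: 14.6
tool_pos: [0.5118, 0.1859, 0.2544]
eef_rot: [3.137, -0.239, 0.016]
contact_force: [0.1, -0.3, -1.2]
opening: 0.619
grip_force: 25.0
```

Run:
```python
from h import *
R=Rt(FY,np.pi/12)
go(deck(.048,0,.046+.024),R)
```

```text
turn [-0.02  0.13  0.17] shift(new axes) [-0.99 -0.09  2.5 ] tcp [0.5118 0.1859 0.2544] t 14.6
```

Emit:
play_rows(plan=[-0.5,-0.09,0,-0.02,0.13,0.17,40,-0.49,0,0.3,0,0,0,40,0,0,0.7,0,0,0,40,0,0,0.6,0,0,0,40,0,0,0.4,0,0,0,40,0,0,0.2,0,0,0,40,0,0,0.1,0,0,0,40,0,0,0.08,0,0,0,40,0,0,0,0,0,0,40,0,0,0,0,0,0,40])

```text
t: 15.85
tool_pos: [0.4949, 0.1908, 0.1281]
eef_rot: [3.141, -0.264, -0.014]
contact_force: [0.2, -0.4, -1.0]
opening: 0.616
grip_force: 25.0
```

Run:
```python
from h import *
R=Rt(FY,np.pi/12)
go(deck(.048,0,.046+.024),R)
```

```text
turn [-0.   -0.01  0.  ] shift(new axes) [-0.01  0.01  0.15] tcp [0.4949 0.1908 0.1281] t 15.85
```

Emit:
play_rows(plan=[-0.06,0,0.03,0,0,0,40,-0.06,0,0.03,0,0,0,40,0,0,0.03,0,0,0,40,0,0,0.03,0,0,0,40,0,0,0.03,0,0,0,40,0,0,0,0,0,0,40])

```text
t: 16.6
tool_pos: [0.4908, 0.1907, 0.1197]
eef_rot: [3.14, -0.263, -0.014]
contact_force: [-11.7, -4.5, 16.6]
opening: 0.619
grip_force: 25.0
```

Run:
```python
from h import *
R=Rt(FY,np.pi/12)
go(deck(.041,0,.046+.024),R)
```

```text
turn [ 0.01 -0.01  0.  ] shift(new axes) [-0.02  0.    0.01] tcp [0.4908 0.1907 0.1197] t 16.6
```

It's in contact at x≈0.042 m, well inside the band. I'll ease the pressure, release and retreat.

Emit:
play_rows(plan=[0,0,-0.02,0,0,0,40,0,0,0,0,0,0,65,0,0,0,0,0,0,80,0,0,0,0,0,0,80,0,0,-0.3,0,0,0,80,0,0,-0.7,0,0,0,80,0,0,-0.9,0,0,0,87,0,0,-0.9,0,0,0,87,0.2,0,-0.5,0,0,0,87,0.2,0,0,0,0,0,87,0,0,0,0,0,0,87])

```text
t: 17.98
tool_pos: [0.4674, 0.1908, 0.2833]
eef_rot: [3.142, -0.262, -0.014]
contact_force: [0.1, 0.5, -0.0]
opening: 0.998
grip_force: 0.0
```

Run:
```python
from h import *
import cv2
out=[]
for n in("scene","wrist"):
    c=env.camera_info(n);im=env.snapshot(n)
    im=cv2.resize(im,None,fx=3,fy=3,interpolation=cv2.INTER_CUBIC)
    P=proj(np.array([deck(.042+a*.038,b*.027,.086) for a,b in((1,1),(1,-1),(-1,-1),(-1,1))]),c)
    m=P.mean(0)
    for p in P:cv2.circle(im,tuple(int(v) for v in (p*3+1).round()),6,(0,0,255),1)
    x,y=(m*3).astype(int); x=int(np.clip(x-200,0,1536-400));y=int(np.clip(y-300,0,1152-600))
    out.append(im[y:y+600,x:x+400])
cv2.imwrite("pics/p2.png",np.hstack(out))
```

```text
(no output)
```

View pics/p2.png

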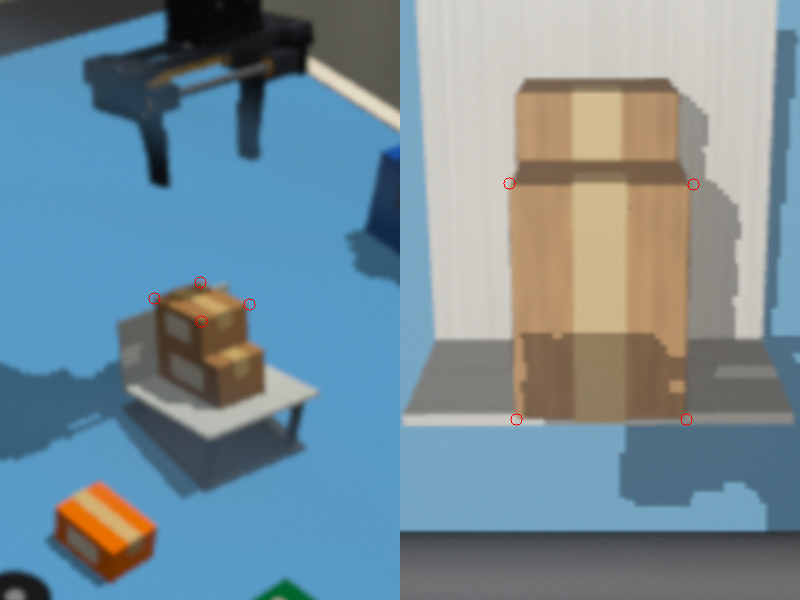

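Both cartons are stacked square on the deck, centred and against the backstop. The corners match the predictions at (509,183), (693,184), (686,419) and (516,419), and the gripper is clear.

```bash
python3 -c "
from plant import env
print(env.close_job())"
```

```text
the job is handed in; nothing more can be done
None
```

I placed the longer carton flat on the deck and the shorter one flat on top, both square, centred and within about 4 mm of the backstop by my estimate. I handed the job in at about 18 s; no verdict came back.

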